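Release both latches of an anti-theft case on the bench stop

TASK

Take the anti-theft case off the free-spinning turntable and push its red and its blue latch, one after the other in either order, fully in (flush) against the upright steel stop plate of the yellow bracket, turning the case between the two. Feel for the plate and press only as hard as it takes, because the case is brittle (keep the push on the plate below 35 N); do not push the latches with the gripper, and keep the case upright. Then set it down gently on the round green mat, wholly inside its edge, and let go; leave the other stock where it is.

Things in the scene. Friction and masses are not known exactly. Their poses are not given: they have to be found in the camera images.
- case: loose anti-theft case, an upright block 68 (x) x 60 (y) x 80 tall, about 0.3 kg: black lower part (38 tall), clear middle with a pink carton inside, black lid. Origin: centre of its underside, z up. The red latch is on its +x face, the blue latch on its +y face, both low down (11 to 29 above the underside), so the case can be gripped above them at 45 to 80
- button_a (a point): middle of the outer face of the red latch: an 18 wide, 18 tall button in the middle of the case's +x face, 20 above the underside. It starts standing 7 to 10 proud of the face
- button_b (a point): the same for the blue latch on the case's +y face
- latch_a (a joint): how far the red latch has been pushed in: 0 (10 mm proud of the case) to 0.010 (flush). It slides stiffly (about 5 N) and stays where it is pushed
- latch_b (a joint): the same for the blue latch
- bracket: fixed yellow bracket holding an upright steel stop plate 44 wide, 8 thick, 4 to 90 above the bench, centred on y = 0, its bare front facing the bracket's -x (to the robot). The front stands somewhere at x = 0 to 45, where is not reported; it is rigid. Origin: on the bench at x = 0. Behind: bar, foot (x 61 to 141, 80 wide, 8 tall), clamp (x 86 to 116, 80 tall). The bench before the plate is free
- turntable: turntable, fixed base under a white disc 200 in diameter that spins freely about the vertical; origin on the bench on the spin axis; the disc's top is 30 above the bench. The case stands on it off-centre at the start
- mat: fixed round green mat, 150 in diameter, 3 thick; origin: centre of its underside on the bench
- cream_jar: bystander, to be left alone: white cream jar with brass lid, 60 dia x 55 tall; origin: centre of its underside
- lotion: bystander, to be left alone: white lotion bottle, 44 dia x 115 tall; origin: centre of its underside
- pink_carton: bystander, to be left alone: pink carton 55 x 45 x 75 tall; origin: centre of its underside
- green_carton: bystander, to be left alone: green carton with a paper band, 50 x 40 x 90 tall; origin: centre of its underside
- red_carton: bystander, to be left alone: flat red carton, 30 (x) x 110 (y) x 25 tall; origin: centre of its underside
- compact: bystander, to be left alone: terracotta round compact, 64 dia x 16 tall; origin: centre of its underside
- perfume: bystander, to be left alone: amber perfume bottle with brass cap, 50 x 28 x 77 tall; origin: centre of its underside
Not all that is in view belongs to the job. Of the things like the case, leave any that is orange or purple; of the rest the smaller one is meant.

How it is judged:
On the way, in this order (a step that is already met when the one before it is completed fails the run):
1. the first latch is fully in (2 mm of flush or better) with the case against the bracket (value of joint any of latch_a, latch_b above 0.008 m and contact force between case and bracket above 1 N), for 0.03 s.
2. the other latch is fully in as well, again with the case against the bracket (value of joint each of latch_a, latch_b above 0.008 m and contact force between case and bracket above 1 N), for 0.03 s.
At the end, for the whole second after the job is handed in: Both latches are within 2 mm of flush, and the case stands upright (within 0.1 rad), released and at rest, on the green mat, its centre within 35 mm of the mat's centre (value of joint each of latch_a, latch_b above 0.008 m and horizontal distance between case and mat below 0.035 m and z of case in the frame of mat between -0.001 and 0.008 m and angle between case's own z axis and vertical below 0.1 rad and linear speed of case below 0.02 m/s); the robot touches nothing.
It fails at once if the gripper's fingers push a latch (over 3 N) (contact force between the fingers and latch_a above 3 N or contact force between the fingers and latch_b above 3 N).
It fails at once if the case is pressed or knocked against the bracket's plate with more than 35 N, or dropped or banged down on the mat (over 200 N) (contact force between case and bracket above 35 N or contact force between case and mat above 200 N).
It fails at once if the case is tipped by more than 0.6 rad (angle between case's own z axis and vertical above 0.6 rad).
It fails at once if other stock is moved by more than 30 mm (distance of any of cream_jar, lotion, pink_carton, green_carton, red_carton, compact, perfume from where it was at the start of the episode above 0.03 m).
It also fails if it takes over 72 s, if anything falls off the work surface, if the arm or the gripper's body presses on something with over 40 N, if the wrist force passes 120 N, or if a joint passes its speed limit or range.

ROBOT

A 6-joint arm with a two-finger parallel gripper is mounted at the origin on the work surface. World frame = base frame: x ahead of the robot, y to its left, z up, the work surface at z = 0. Lengths are in m, angles in rad, forces in N, time in s.
With the tool pointing down it reaches from about 0.35 to 0.775 m from the base axis. Payload 5.5 kg.
Tool frame: the origin (TCP) lies at the very end of the fingers, on their centre line; the grasp point (between the pads) lies 19 mm behind it; z points along the fingers, y is the direction in which the jaws open and shut (so a half turn about z gives the same grasp; the last joint's range is limited). The gripper opens to 85 mm and grips with 20 to 120 N. Pads are 22 mm wide; open, the fingers measure 114 mm over their backs; the gripper's body (76 mm by 85 mm) begins 54 mm behind the grasp point. The pads swing forward as they close: fully open they stand 13 mm farther back than shut.
Start: joints at [0.976, 0.313, 0.046, 1.304, 0, 1.431], TCP at [0.253, 0.517, 0.231] pointing down, gripper open.
Joint ranges: [-2.76, 2.76], [-0.86, 1.69], [-1.03, 1.26], [-2.2, 2.34], [-1.47, 1.5], [-3.14, 3.14]. Speed limits (rad/s): [2.57, 2.57, 3.14, 3.14, 3.14, 3.14].

INTERFACE

Orientations are given as a unit quaternion [w, x, y, z].
In Python, from workcell import get_state, imaging, env, spotter gives the robot as it stands.
- The arm moves only by the tool play_rows, never from a script. Its argument "moves" is a list of rows, each an object with "claw": the finger opening in cm, from 0 to 8.54; "delta_pos": the shift along the tool's x, y, z in cm, a list of three; "twist": the turn about the tool's z in degrees. A call has 1 to 12 rows; each row is the pose to reach, as a shift and turn from the pose commanded when the call began, along the tool's axes at that moment; what a row does not reach only later rows make up. A row lasts 1/8 s, in which the tool goes at most 62.5 mm and 10.7 degrees, less where a joint would pass 70% of its speed; a pose out of reach is approached as far as the arm can. A call with a gripper value outside its range is refused whole. The fingers move at their own pace and stop on an object; "force" is the grip in N (left out, the last holds). Time passes only in rows, so rows that repeat a pose let the fingers close. It gives the time, the measured TCP pose, the force and the opening at its end, in the units of the state.
- get_state(): the state, without advancing time (a new reading comes with each control period).
- imaging.read_camera(name): name is "side" or "top" or "wrist"; returns the picture (420x560x3 uint8, red, green, blue); there is no depth.
- imaging.camera_info(name): a dict with "fx", "fy", "cx", "cy" (pixels), "world_to_cam" (4x4, takes a point from world to camera coordinates). Camera axes: x right, y down, z forward; pixel columns grow to the right and rows downward; lengths in m; the calibration is good to about 2 mm. A picture is of the moment at which its call begins: read the wrist's pose just before it. camera_info takes no time and is no camera call; for the wrist camera it gives the pose at the moment of the call.
- env.hand_in(): hands the job in, once; it reports no verdict.
Trained networks look in the newest picture that a camera, given by its name, has taken for a name from the list of things; names that differ only in an ending like _2 or _b are one class to them, and where a whole thing is asked for, a point or a joint stands for the part that bears it (a point fixed in the world has none). Each returns a list of dicts, best first, with "conf" (0 to 1); they miss things now and then, are a little off and sometimes report something else, mostly with a low value. They report only what shows in the picture. A call takes as long as a camera call. They do not tell look-alikes from the thing itself.
- spotter.spot_in(camera, query): "extent" ([left, top, right, bottom] in pixels, round what is visible of it).
The state is a dict: "clock": time; "joint_pos": joint angles; "qvel": joint speeds; "tau": joint torques, N m; "tcp_pos": TCP position; "orientation": TCP orientation; "wrist_force": force on the tool from outside, world axes, zero at the start; "ft_torque": the same for the moment, N m; "finger_gap": finger opening in m.
Only numpy, scipy, OpenCV 4.12 (cv2) and the standard library are available. Lean on these libraries where they do the work, as an engineer would, in place of code of your own. Each camera call takes 0.05 s, during which the arm holds its last target. There are 200 camera calls.

## Working session

There is one attempt and no reset: what is moved stays moved. The work goes in short steps, Python scripts to look and compute and a tool call to move; the robot and the scene stay as the last step left them, time stands still between calls to the robot, and variables do not carry over. Pictures are saved under pics/ and viewed, about 8 in all and at most 12, crops included, and the job is handed in when it is done.

Besides the shell and the picture viewer there is one more tool, called by a JSON object that holds its "method" and its "body". play_rows: Moves the arm, as the interface text tells. Its arguments: {"type":"object","properties":{"moves":{"type":"array"},"force":{"type":"number"}},"required":["moves"]}

```bash
mkdir -p pics; cat > h.py <<'E'
import numpy as np, cv2
from workcell import get_state, imaging, env, spotter
def shot(cam,name):
    im=imaging.read_camera(cam); cv2.imwrite(f'pics/{name}.png',im[:,:,::-1]); return im
def pix(cam,u,v,z,info=None):
    c=info or imaging.camera_info(cam); T=np.linalg.inv(np.array(c['world_to_cam']))
    d=T[:3,:3]@np.array([(u-c['cx'])/c['fx'],(v-c['cy'])/c['fy'],1]); o=T[:3,3]
    return o+d*(z-o[2])/d[2]
def proj(cam,p,info=None):
    c=info or imaging.camera_info(cam); q=np.array(c['world_to_cam'])@np.r_[p,1]
    return np.array([c['fx']*q[0]/q[2]+c['cx'],c['fy']*q[1]/q[2]+c['cy']])
E
python3 - <<'E'
from h import *
for cam in ('top','side'):
    shot(cam,cam+'0')
    for n in ('case','bracket','turntable','mat','button_a','button_b'):
        print(cam,n,[(np.round(d['extent']).tolist(),round(d['conf'],2)) for d in spotter.spot_in(cam,n)][:4])
print(get_state())
E
```

```text
top case [([64.0, 139.0, 120.0, 186.0], 0.95), ([144.0, 285.0, 197.0, 330.0], 0.94), ([78.0, 204.0, 120.0, 234.0], 0.84), ([160.0, 201.0, 196.0, 240.0], 0.65)]
top bracket [([444.0, 276.0, 465.0, 298.0], 0.55), ([378.0, 119.0, 404.0, 141.0], 0.15)]
top turntable [([142.0, 184.0, 219.0, 256.0], 0.77)]
top mat [([340.0, 212.0, 396.0, 271.0], 0.93)]
top button_a [([113.0, 211.0, 121.0, 218.0], 0.6)]
top button_b [([113.0, 211.0, 121.0, 218.0], 0.6)]
side case [([240.0, 108.0, 272.0, 152.0], 0.94), ([161.0, 173.0, 193.0, 214.0], 0.89), ([207.0, 129.0, 236.0, 161.0], 0.88), ([228.0, 160.0, 252.0, 191.0], 0.61)]
side bracket [([290.0, 188.0, 328.0, 215.0], 0.86)]
side turntable [([213.0, 163.0, 272.0, 201.0], 0.59)]
side mat [([270.0, 281.0, 319.0, 330.0], 0.65)]
side button_a [([349.0, 239.0, 374.0, 264.0], 0.69), ([240.0, 136.0, 249.0, 145.0], 0.58)]
side button_b [([349.0, 239.0, 374.0, 264.0], 0.69), ([240.0, 136.0, 249.0, 145.0], 0.58)]
{'clock': 0.7, 'joint_pos': array([9.76410240e-01, 3.13157466e-01, 4.61190734e-02, 1.30358988e+00,
       2.27696682e-05, 1.43120615e+00]), 'qvel': array([ 0.00121291, -0.00089958, -0.00054596, -0.00171642,  0.00075975,
        0.00023884]), 'tau': array([-1.45451984e-03, -4.80290473e+01,  2.98748589e+01, -2.97060296e-04,
       -9.42935321e-05,  2.23955033e-05]), 'tcp_pos': array([0.25261419, 0.5165994 , 0.23135522]), 'orientation': array([1.95226974e-05, 2.25443228e-01, 9.74256303e-01, 8.25169581e-05]), 'wrist_force': array([-0.05451375, -0.49653631, -0.54151655]), 'ft_torque': array([-0.03949831, -0.01890243,  0.0338266 ]), 'finger_gap': 0.08540130997893106}
```

```bash
python3 -c "
import cv2,numpy as np
a=cv2.imread('pics/top0.png');b=cv2.imread('pics/side0.png')
"
```

```text
(no output)
```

View pics/top0.png

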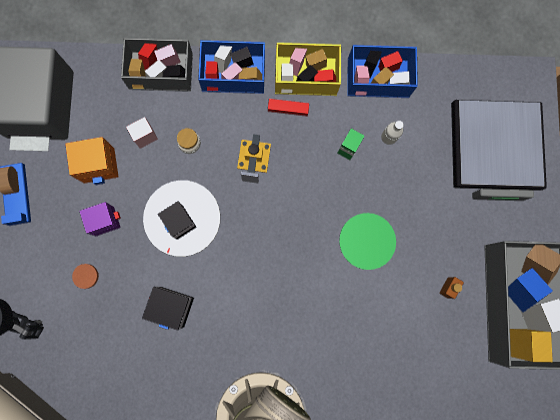

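View pics/side0.png

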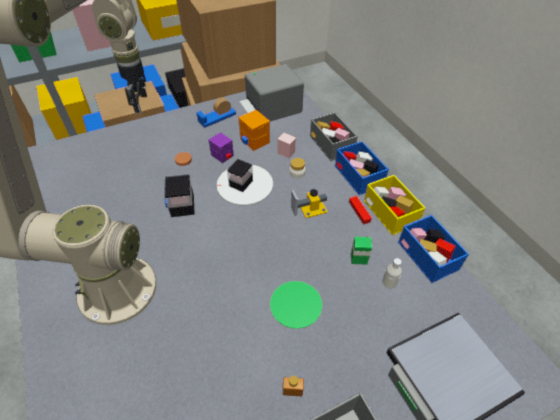

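```bash
python3 - <<'E'
from h import *
for n,u,v,z in (('case lid',177,219.5,.11),('table',181,218,.03),('tablebox',180.5,220,.03),('mat',368,241.5,.003),('plate top',250,176,.09),('foot front L',238,171,.008),('clamp',254,150,.08),('big case',168,308,.08),('cream',188,140,.05)):
    print(n,pix('top',u,v,z).round(3))
im=cv2.imread('pics/top0.png')
a=cv2.resize(im[175:265,135:225],(560,560),interpolation=cv2.INTER_CUBIC)
cv2.imwrite('pics/c.png',a)
im=cv2.imread('pics/top0.png')[125:190,225:290]
im2=cv2.imread('pics/side0.png')[150:215,205:335]
cv2.imwrite('pics/c.png',np.hstack([cv2.resize(im,(380,380),interpolation=2),cv2.resize(im2,(420,380),interpolation=2)]))
print(imaging.camera_info('wrist'))
E
```

```text
case lid [0.482 0.216 0.11 ]
table [0.496 0.219 0.03 ]
tablebox [0.491 0.22  0.03 ]
mat [ 0.45  -0.271  0.003]
plate top [0.599 0.042 0.09 ]
foot front L [0.629 0.077 0.008]
clamp [0.669 0.035 0.08 ]
big case [0.268 0.231 0.08 ]
cream [0.699 0.208 0.05 ]
{'fx': 332.612391734174, 'fy': 332.612391734174, 'cx': 286.61517626084657, 'cy': 211.22396235929503, 'world_to_cam': array([[ 4.39125197e-01,  8.98425874e-01,  1.02599336e-04,
        -5.74836886e-01],
       [ 8.49342085e-01, -4.15171651e-01,  3.25960923e-01,
        -4.16959988e-02],
       [ 2.92894323e-01, -1.43050513e-01, -9.45383238e-01,
         3.79987580e-01],
       [ 0.00000000e+00,  0.00000000e+00,  0.00000000e+00,
         1.00000000e+00]])}
```

View pics/c.png

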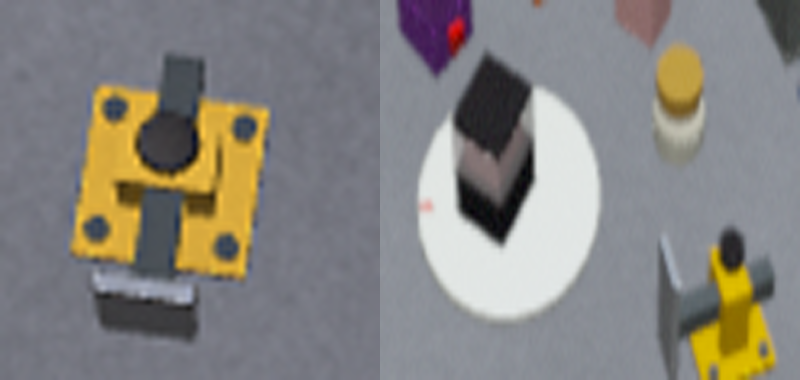

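{"method": "play_rows", "body": {"moves": [{"claw": 8.5, "delta_pos": [-4, -2.6, 0], "twist": 0}, {"claw": 8.5, "delta_pos": [-9, -5.8, 0], "twist": 0}, {"claw": 8.5, "delta_pos": [-14, -9, 0], "twist": 0}, {"claw": 8.5, "delta_pos": [-19, -12.3, 0], "twist": 0}, {"claw": 8.5, "delta_pos": [-23, -15, 0], "twist": 0}, {"claw": 8.5, "delta_pos": [-25.5, -16.5, 0], "twist": 0}, {"claw": 8.5, "delta_pos": [-26.3, -17, 0], "twist": 0}, {"claw": 8.5, "delta_pos": [-26.3, -17, 0], "twist": 0}, {"claw": 8.5, "delta_pos": [-26.3, -17, 0], "twist": 0}], "force": 60}}

```text
clock: 1.82
tcp_pos: [0.4137, 0.2491, 0.2313]
orientation: [-0.0, 0.225, 0.974, 0.0]
wrist_force: [-0.3, 0.0, 0.0]
finger_gap: 0.0849
```

```bash
python3 - <<'E'
from h import *
s=get_state(); print(s['clock'],s['tcp_pos'],s['orientation'],s['joint_pos'])
i=imaging.camera_info('wrist'); im=shot('wrist','w1')
import pickle; pickle.dump(i,open('w1.pkl','wb'))
for n in('case','button_a'): print(n,[(np.round(d['extent']).tolist(),round(d['conf'],2)) for d in spotter.spot_in('wrist',n)][:4])
E
```

```text
1.825 [0.41368268 0.24909984 0.23128781] [-1.41047421e-04  2.24844923e-01  9.74394544e-01  1.17738021e-04] [ 3.75341195e-01  1.35120788e-01 -1.82291475e-01  1.25348317e+00
  3.53840913e-04  8.28908947e-01]
case [([460.0, 219.0, 560.0, 366.0], 0.9), ([246.0, 209.0, 341.0, 323.0], 0.85), ([414.0, 121.0, 544.0, 226.0], 0.79), ([106.0, 0.0, 265.0, 109.0], 0.65)]
button_a [([249.0, 26.0, 267.0, 62.0], 0.97), ([422.0, 187.0, 445.0, 203.0], 0.74), ([490.0, 227.0, 527.0, 258.0], 0.67), ([299.0, 219.0, 320.0, 237.0], 0.59)]
```

View pics/w1.png

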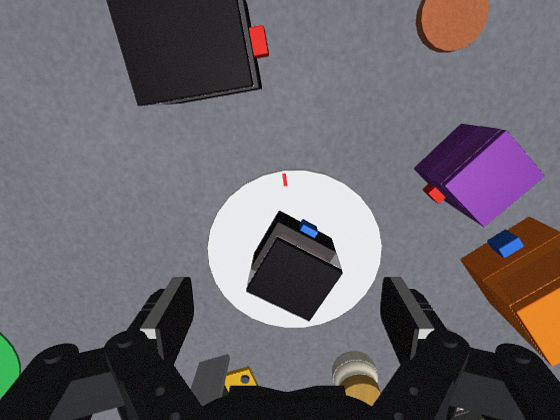

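```bash
python3 - <<'E'
from h import *
import pickle; i=pickle.load(open('w1.pkl','rb'))
c=np.array([pix('wrist',u,v,.11,i)[:2] for u,v in ((278,237),(342,271),(310,320),(247,290))])
print(c.round(4),c.mean(0))
for k in range(4):
    d=c[(k+1)%4]-c[k]; print(np.hypot(*d),np.degrees(np.arctan2(d[1],d[0])))
b=pix('wrist',309,228,.05,i);print('blue',b, np.degrees(np.arctan2(*(b[:2]-c.mean(0))[::-1])))
for u,v,z in((229,356,.09),(193,388,.09),(253,367,.008),(225,369,.008)): print(pix('wrist',u,v,z,i))
E
```

```text
[[0.4368 0.2294]
 [0.4913 0.266 ]
 [0.5261 0.2186]
 [0.4714 0.1807]] [0.48137482 0.22365463]
0.06560642186604966 33.90024798344725
0.05877117884633868 -53.68129473960576
0.0665773989604325 -145.24447381111307
0.059731874931131745 125.35499590111189
blue [0.46448998 0.25014238 0.05      ] 122.51582335415169
[0.5441237  0.11750663 0.09      ]
[0.56507669 0.06046117 0.09      ]
[0.6350891  0.08927909 0.008     ]
[0.62117018 0.05274297 0.008     ]
```

{"method": "play_rows", "body": {"moves": [{"claw": 8.5, "delta_pos": [-5, -3, 0], "twist": 0}, {"claw": 8.5, "delta_pos": [-10, -6, 0], "twist": 0}, {"claw": 8.5, "delta_pos": [-15, -9, 0], "twist": 0}, {"claw": 8.5, "delta_pos": [-17, -10, 0], "twist": 0}, {"claw": 8.5, "delta_pos": [-17, -10, 0], "twist": 0}, {"claw": 8.5, "delta_pos": [-17, -10, 0], "twist": 0}]}}

```text
clock: 2.72
tcp_pos: [0.5222, 0.085, 0.2312]
orientation: [-0.001, 0.225, 0.974, 0.0]
wrist_force: [0.5, 0.6, -0.3]
finger_gap: 0.0852
```

```bash
python3 - <<'E'
from h import *
s=get_state(); print(s['clock'],s['tcp_pos'],s['qvel'].max())
i=imaging.camera_info('wrist'); im=shot('wrist','w2')
import pickle; pickle.dump(i,open('w2.pkl','wb'))
f=[pix('top',225+x/5.846,125+y/5.846,.008)[:2] for x,y in((100,87),(270,107),(245,275),(73,250))]
for k in range(4):
    d=f[(k+1)%4]-f[k]; print(f[k],np.hypot(*d),np.degrees(np.arctan2(d[1],d[0])))
E
```

```text
2.725 [0.52215979 0.08502488 0.23120388] 0.01205066522454652
[0.71487875 0.06909855] 0.07878629754874082 -95.19276743988418
[ 0.70774805 -0.0093644 ] 0.07985583192452644 173.25469985827047
[6.28444969e-01 1.51416922e-05] 0.0793598671291958 83.21853326991689
[0.637816   0.07881979] 0.0776734786152342 -7.189720469862974
```

View pics/w2.png

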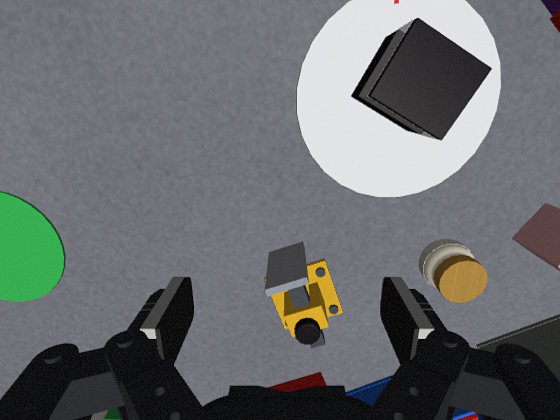

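```bash
python3 - <<'E'
from h import *
import pickle; i=pickle.load(open('w2.pkl','rb'))
c=np.array([pix('wrist',u,v,.11,i)[:2] for u,v in ((417,18),(491,69),(441,139),(369,96))])
print(c.round(4),c.mean(0))
for k in range(4):
    d=c[(k+1)%4]-c[k]; print(np.hypot(*d),np.degrees(np.arctan2(d[1],d[0])))
for u,v,z in((265,293,.09),(307,283,.09),(266,259,.004),(303,242,.004)): print(pix('wrist',u,v,z,i))
im=cv2.imread('pics/w2.png'); cv2.imwrite('pics/w2c.png',cv2.resize(im[230:350,240:360],(600,600),interpolation=2))
E
```

```text
[[0.4392 0.2262]
 [0.4941 0.2641]
 [0.5265 0.2161]
 [0.4725 0.1774]] [0.48307533 0.22093205]
0.06667582299318928 34.61252938904597
0.05788276187183754 -55.87621165629341
0.06650429423860293 -144.33159734025367
0.05910697648480651 124.31113449617692
[0.60056487 0.02295089 0.09      ]
[0.60844769 0.06473921 0.09      ]
[0.60496407 0.01614246 0.004     ]
[0.60420356 0.0668632  0.004     ]
```

View pics/w2c.png

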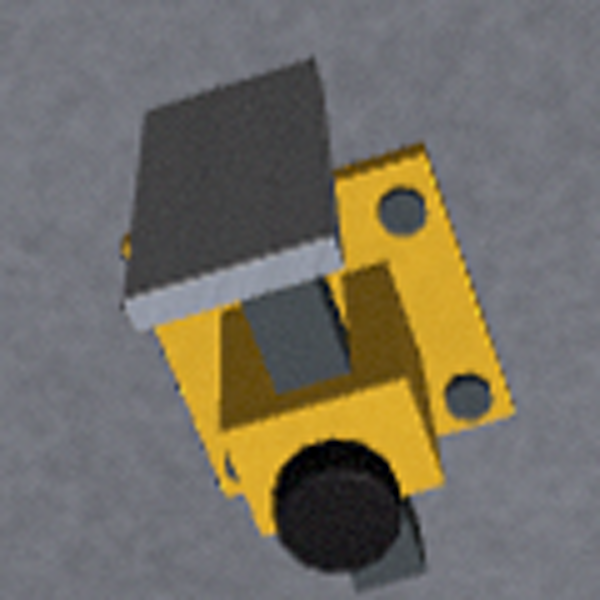

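```bash
python3 - <<'E'
from h import *
import pickle; i=pickle.load(open('w2.pkl','rb'))
for a,b,z in(((265,289.6),(307,277.6),.09),((269.6,252),(302.6,242),.004),((243,329),(342,312.6),.008)):
    p,q=pix('wrist',*a,z,i),pix('wrist',*b,z,i); d=q-p; print(p,q,(p+q)/2,np.hypot(*d[:2]),np.degrees(np.arctan2(d[1],d[0]))-90)
p,q=pix('wrist',240+428/5,230+150/5,.008,i),pix('wrist',240+515/5,230+410/5,.008,i); d=q-p;print(np.degrees(np.arctan2(d[1],d[0])),np.hypot(*d[:2]))
E
```

```text
[0.59714708 0.02470596 0.09      ] [0.60304442 0.06723938 0.09      ] [0.60009575 0.04597267 0.09      ] 0.042940310849361105 -7.893843809379192
[0.59841059 0.02444952 0.004     ] [0.60399143 0.06642774 0.004     ] [0.60120101 0.04543863 0.004     ] 0.042347577309339315 -7.572845819046634
[ 0.68145195 -0.05689056  0.008     ] [0.71510221 0.07057576 0.008     ] [0.69827708 0.0068426  0.008     ] 0.13183323675199518 -14.788321130780602
-7.265323254868751 0.07913036238794144
```

{"method": "play_rows", "body": {"moves": [{"claw": 8.5, "delta_pos": [2, 2.2, 0], "twist": -10}, {"claw": 8.5, "delta_pos": [4, 4.4, 0], "twist": -20}, {"claw": 8.5, "delta_pos": [6, 6.6, 0], "twist": -30}, {"claw": 8.5, "delta_pos": [8, 8.8, 2], "twist": -40}, {"claw": 8.5, "delta_pos": [9.6, 10.6, 4], "twist": -50}, {"claw": 8.5, "delta_pos": [9.6, 10.6, 6], "twist": -60}, {"claw": 8.5, "delta_pos": [9.6, 10.6, 7.5], "twist": -60.8}, {"claw": 8.5, "delta_pos": [9.6, 10.6, 8], "twist": -60.8}, {"claw": 8.5, "delta_pos": [9.6, 10.6, 8], "twist": -60.8}]}}

```text
clock: 3.9
tcp_pos: [0.4832, 0.2212, 0.1514]
orientation: [-0.0, -0.298, 0.955, 0.0]
wrist_force: [0.3, -0.6, -0.5]
finger_gap: 0.0848
```

```bash
python3 - <<'E'
from h import *
s=get_state(); print(s['clock'],s['tcp_pos'],s['joint_pos'])
i=imaging.camera_info('wrist'); im=shot('wrist','w3')
R=lambda a:np.array([[np.cos(a),-np.sin(a)],[np.sin(a),np.cos(a)]])
for z in(.11,):
  P=[proj('wrist',np.r_[np.array([.4822,.2225])+R(np.radians(34.8))@np.array([x,y]),z],i) for x,y in((.034,.03),(-.034,.03),(-.034,-.03),(.034,-.03))]
cv2.polylines(im,[np.array(P).astype(np.int32)],True,(255,0,255),1)
cv2.imwrite('pics/w3.png',im[:,:,::-1])
E
```

```text
3.9 [0.48322251 0.22119277 0.15141551] [ 2.78116346e-01  2.67422529e-01 -2.16109809e-01  1.08733949e+00
  9.00189548e-05 -3.26579183e-01]
```

View pics/w3.png

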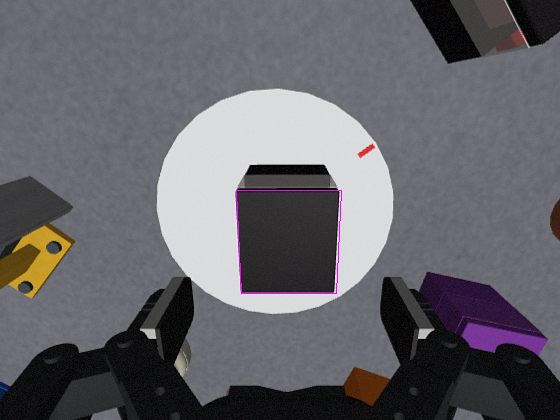

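{"method": "play_rows", "body": {"moves": [{"claw": 8.5, "delta_pos": [0, 0, 3], "twist": 0}, {"claw": 8.5, "delta_pos": [0, 0, 6], "twist": 0}, {"claw": 8.5, "delta_pos": [0, 0, 7.7], "twist": 0}, {"claw": 8.5, "delta_pos": [0, 0, 7.7], "twist": 0}, {"claw": 5, "delta_pos": [0, 0, 7.7], "twist": 0}, {"claw": 5, "delta_pos": [0, 0, 7.7], "twist": 0}, {"claw": 5, "delta_pos": [0, 0, 7.7], "twist": 0}, {"claw": 5, "delta_pos": [0, 0, 7.7], "twist": 0}], "force": 70}}

```text
clock: 4.95
tcp_pos: [0.4845, 0.2217, 0.076]
orientation: [0.002, -0.299, 0.954, 0.0]
wrist_force: [-1.1, 0.4, 6.8]
finger_gap: 0.0593
```

{"method": "play_rows", "body": {"moves": [{"claw": 5, "delta_pos": [0, 0, -1], "twist": 0}, {"claw": 5, "delta_pos": [0, 0, -3.5], "twist": 0}, {"claw": 5, "delta_pos": [0, -1, -6], "twist": 0}, {"claw": 5, "delta_pos": [0.8, -4, -6], "twist": 7}, {"claw": 5, "delta_pos": [1.6, -7, -6], "twist": 14}, {"claw": 5, "delta_pos": [2.5, -10, -6], "twist": 21}, {"claw": 5, "delta_pos": [3.4, -13, -6], "twist": 28}, {"claw": 5, "delta_pos": [4.3, -16, -6], "twist": 35}, {"claw": 5, "delta_pos": [4.9, -17.1, -5], "twist": 42}, {"claw": 5, "delta_pos": [4.9, -17.1, -3.5], "twist": 42}, {"claw": 5, "delta_pos": [4.9, -17.1, -2.5], "twist": 42}, {"claw": 5, "delta_pos": [4.9, -17.1, -2.5], "twist": 42}]}}

```text
clock: 6.45
tcp_pos: [0.5392, 0.0536, 0.098]
orientation: [-0.001, 0.062, 0.998, 0.0]
wrist_force: [-1.0, -0.1, -2.9]
finger_gap: 0.0593
```

```bash
python3 - <<'E'
from h import *
s=get_state(); print(s['clock'],s['tcp_pos'],s['orientation'],s['wrist_force'],s['finger_gap'])
i=imaging.camera_info('wrist'); im=shot('wrist','w4')
t=imaging.read_camera('side')
cv2.imwrite('pics/w4.png',np.hstack([im[:,:,::-1][:,:],cv2.resize(t[120:240,220:340,::-1],(420,420))])[:, :][:, 200:1000])
E
```

```text
6.45 [0.53915203 0.05356266 0.09800085] [-1.45171965e-03  6.22379057e-02  9.98060282e-01  9.09171251e-05] [-1.04908614 -0.08004481 -2.91820852] 0.059270047596053546
```

View pics/w4.png

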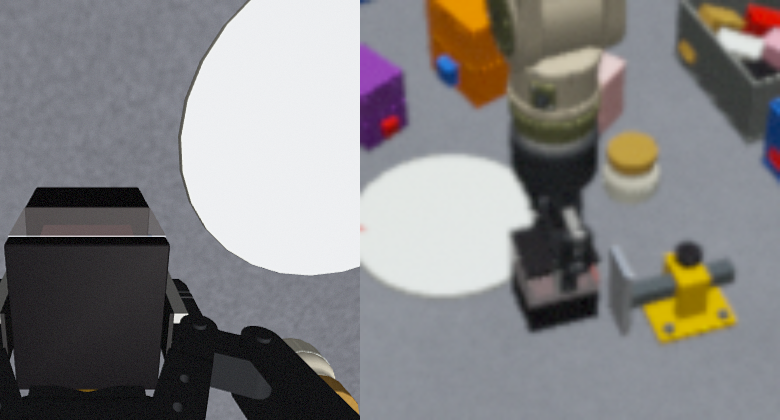

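{"method": "play_rows", "body": {"moves": [{"claw": 5, "delta_pos": [-0.5, 0, 0], "twist": 0}, {"claw": 5, "delta_pos": [-1, 0, 0], "twist": 0}, {"claw": 5, "delta_pos": [-1.4, 0, 0], "twist": 0}, {"claw": 5, "delta_pos": [-1.6, 0, 0], "twist": 0}, {"claw": 5, "delta_pos": [-1.7, 0, 0], "twist": 0}, {"claw": 5, "delta_pos": [-1.8, 0, 0], "twist": 0}, {"claw": 5, "delta_pos": [-1.8, 0, 0], "twist": 0}], "force": 90}}

```text
clock: 7.42
tcp_pos: [0.5583, 0.0505, 0.0993]
orientation: [-0.0, 0.063, 0.998, 0.0]
wrist_force: [0.2, 0.6, -3.7]
finger_gap: 0.0591
```

{"method": "play_rows", "body": {"moves": [{"claw": 5, "delta_pos": [-0.1, 0, 0], "twist": 0}, {"claw": 5, "delta_pos": [-0.2, 0, 0], "twist": 0}, {"claw": 5, "delta_pos": [-0.2, 0, 0], "twist": 0}]}}

```text
clock: 7.8
tcp_pos: [0.5595, 0.0504, 0.0991]
orientation: [-0.001, 0.063, 0.998, 0.0]
wrist_force: [-3.8, -0.3, 0.2]
finger_gap: 0.0585
```

{"method": "play_rows", "body": {"moves": [{"claw": 5, "delta_pos": [-0.1, 0, 0], "twist": 0}, {"claw": 5, "delta_pos": [-0.2, 0, 0], "twist": 0}, {"claw": 5, "delta_pos": [-0.2, 0, 0], "twist": 0}]}}

```text
clock: 8.18
tcp_pos: [0.5614, 0.0501, 0.099]
orientation: [-0.001, 0.063, 0.998, 0.0]
wrist_force: [-5.2, 0.5, -0.7]
finger_gap: 0.0586
```

{"method": "play_rows", "body": {"moves": [{"claw": 5, "delta_pos": [-0.1, 0, 0], "twist": 0}, {"claw": 5, "delta_pos": [-0.2, 0, 0], "twist": 0}, {"claw": 5, "delta_pos": [-0.2, 0, 0], "twist": 0}]}}

```text
clock: 8.55
tcp_pos: [0.5636, 0.0499, 0.099]
orientation: [-0.001, 0.063, 0.998, 0.0]
wrist_force: [-4.6, 1.2, -0.9]
finger_gap: 0.059
```

{"method": "play_rows", "body": {"moves": [{"claw": 5, "delta_pos": [-0.1, 0, 0], "twist": 0}, {"claw": 5, "delta_pos": [-0.15, 0, 0], "twist": 0}, {"claw": 5, "delta_pos": [-0.15, 0, 0], "twist": 0}]}}

```text
clock: 8.93
tcp_pos: [0.5653, 0.0497, 0.099]
orientation: [-0.001, 0.063, 0.998, 0.0]
wrist_force: [-4.7, 0.9, -3.0]
finger_gap: 0.0589
```

{"method": "play_rows", "body": {"moves": [{"claw": 5, "delta_pos": [-0.05, 0, 0], "twist": 0}, {"claw": 5, "delta_pos": [-0.1, 0, 0], "twist": 0}, {"claw": 5, "delta_pos": [-0.1, 0, 0], "twist": 0}]}}

```text
clock: 9.3
tcp_pos: [0.5664, 0.0495, 0.099]
orientation: [-0.0, 0.063, 0.998, 0.0]
wrist_force: [-5.0, 0.5, -2.1]
finger_gap: 0.059
```

{"method": "play_rows", "body": {"moves": [{"claw": 5, "delta_pos": [-0.05, 0, 0], "twist": 0}, {"claw": 5, "delta_pos": [-0.1, 0, 0], "twist": 0}, {"claw": 5, "delta_pos": [-0.1, 0, 0], "twist": 0}]}}

```text
clock: 9.68
tcp_pos: [0.5671, 0.0494, 0.099]
orientation: [-0.001, 0.063, 0.998, 0.0]
wrist_force: [-6.3, 0.3, -2.9]
finger_gap: 0.0587
```

{"method": "play_rows", "body": {"moves": [{"claw": 5, "delta_pos": [-0.05, 0, 0], "twist": 0}, {"claw": 5, "delta_pos": [-0.05, 0, 0], "twist": 0}]}}

```text
clock: 9.93
tcp_pos: [0.5671, 0.0494, 0.0991]
orientation: [-0.001, 0.063, 0.998, 0.0]
wrist_force: [-6.8, 0.8, -0.7]
finger_gap: 0.0587
```

{"method": "play_rows", "body": {"moves": [{"claw": 5, "delta_pos": [-0.05, 0, 0], "twist": 0}, {"claw": 5, "delta_pos": [-0.1, 0, 0], "twist": 0}, {"claw": 5, "delta_pos": [-0.1, 0, 0], "twist": 0}]}}

```text
clock: 10.3
tcp_pos: [0.5672, 0.0494, 0.0991]
orientation: [-0.002, 0.063, 0.998, 0.0]
wrist_force: [-10.1, 0.9, 1.6]
finger_gap: 0.0588
```

{"method": "play_rows", "body": {"moves": [{"claw": 5, "delta_pos": [-0.05, 0, 0], "twist": 0}, {"claw": 5, "delta_pos": [-0.05, 0, 0], "twist": 0}]}}

```text
clock: 10.55
tcp_pos: [0.5672, 0.0494, 0.0991]
orientation: [-0.002, 0.063, 0.998, 0.0]
wrist_force: [-11.5, 1.8, 2.3]
finger_gap: 0.0585
```

{"method": "play_rows", "body": {"moves": [{"claw": 5, "delta_pos": [0.5, 0, 0], "twist": 0}, {"claw": 5, "delta_pos": [2, 0, 0], "twist": 0}, {"claw": 5, "delta_pos": [4, 0, 0], "twist": 0}, {"claw": 5, "delta_pos": [4.2, 0, 0], "twist": 10}, {"claw": 5, "delta_pos": [4.2, 0, 0], "twist": 20}, {"claw": 5, "delta_pos": [4.2, 0, 0], "twist": 30}, {"claw": 5, "delta_pos": [4.2, 0, 0], "twist": 40}, {"claw": 5, "delta_pos": [4.2, 0, 0], "twist": 50}, {"claw": 5, "delta_pos": [4.2, 0, 0], "twist": 60}, {"claw": 5, "delta_pos": [4.2, 0, 0], "twist": 70}, {"claw": 5, "delta_pos": [4.2, 0, 0], "twist": 80}, {"claw": 5, "delta_pos": [4.2, 0, 0], "twist": 90}]}}

```text
clock: 12.05
tcp_pos: [0.5304, 0.0541, 0.1]
orientation: [0.002, 0.752, 0.659, 0.002]
wrist_force: [-0.2, 0.7, -3.2]
finger_gap: 0.0587
```

{"method": "play_rows", "body": {"moves": [{"claw": 5, "delta_pos": [0, 0, 0], "twist": 0}, {"claw": 5, "delta_pos": [0, 0, 0], "twist": 0}]}}

```text
clock: 12.3
tcp_pos: [0.5291, 0.0542, 0.0997]
orientation: [0.001, 0.75, 0.662, 0.001]
wrist_force: [0.4, -0.8, -2.8]
finger_gap: 0.0587
```

```bash
python3 - <<'E'
from h import *
s=get_state(); print(s['clock'],s['tcp_pos'],s['orientation'],s['wrist_force'],s['finger_gap'])
i=imaging.camera_info('wrist'); im=shot('wrist','w5')
t=imaging.read_camera('side')
cv2.imwrite('pics/w5.png',np.hstack([cv2.resize(im[:,:,::-1],(400,300)),cv2.resize(t[130:230,230:350,::-1],(360,300))]))
E
```

```text
12.3 [0.52907954 0.05422926 0.09965649] [7.04785928e-04 7.49554797e-01 6.61941522e-01 7.28373633e-04] [ 0.43215263 -0.8071204  -2.82007535] 0.0586622787436213
```

View pics/w5.png

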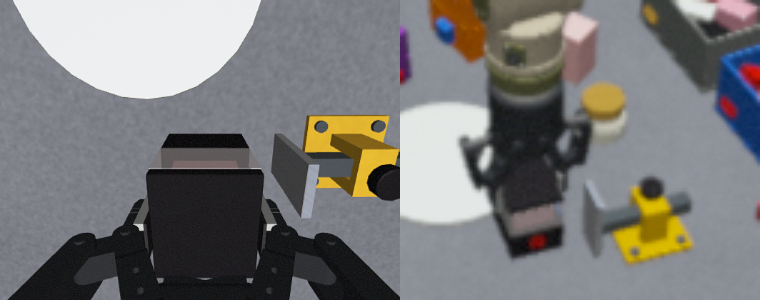

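```bash
python3 - <<'E'
from h import *
print([proj('wrist',np.array(p))*[1/1.4,300/420] for p in ((.5980,.0239,.09),(.6034,.0675,.09),(.6007,.0457,.09))])
E
```

```text
[array([302.82700663, 218.57247898]), array([311.344201  , 163.94082115]), array([306.90641732, 192.40600215])]
```

{"method": "play_rows", "body": {"moves": [{"claw": 5, "delta_pos": [0, 1, 0], "twist": 0}, {"claw": 5, "delta_pos": [0, 2, 0], "twist": 0}, {"claw": 5, "delta_pos": [0, 2.5, 0], "twist": 0}, {"claw": 5, "delta_pos": [0, 2.7, 0], "twist": 0}, {"claw": 5, "delta_pos": [0, 2.9, 0], "twist": 0}, {"claw": 5, "delta_pos": [0, 2.9, 0], "twist": 0}]}}

```text
clock: 13.15
tcp_pos: [0.5568, 0.0507, 0.0992]
orientation: [-0.0, 0.75, 0.661, -0.0]
wrist_force: [0.1, -0.6, -3.2]
finger_gap: 0.0583
```

{"method": "play_rows", "body": {"moves": [{"claw": 5, "delta_pos": [0, 0.1, 0], "twist": 0}, {"claw": 5, "delta_pos": [0, 0.2, 0], "twist": 0}, {"claw": 5, "delta_pos": [0, 0.3, 0], "twist": 0}, {"claw": 5, "delta_pos": [0, 0.3, 0], "twist": 0}]}}

```text
clock: 13.65
tcp_pos: [0.5599, 0.0503, 0.0993]
orientation: [-0.0, 0.75, 0.661, 0.0]
wrist_force: [-0.7, -0.7, -3.0]
finger_gap: 0.0588
```

{"method": "play_rows", "body": {"moves": [{"claw": 5, "delta_pos": [0, 0.1, 0], "twist": 0}, {"claw": 5, "delta_pos": [0, 0.2, 0], "twist": 0}, {"claw": 5, "delta_pos": [0, 0.2, 0], "twist": 0}]}}

```text
clock: 14.02
tcp_pos: [0.5619, 0.0501, 0.0993]
orientation: [0.0, 0.75, 0.661, 0.0]
wrist_force: [0.3, -0.3, -3.8]
finger_gap: 0.0586
```

{"method": "play_rows", "body": {"moves": [{"claw": 5, "delta_pos": [0, 0.1, 0], "twist": 0}, {"claw": 5, "delta_pos": [0, 0.2, 0], "twist": 0}, {"claw": 5, "delta_pos": [0, 0.2, 0], "twist": 0}]}}

```text
clock: 14.4
tcp_pos: [0.5634, 0.0499, 0.0992]
orientation: [-0.0, 0.75, 0.661, -0.0]
wrist_force: [-1.3, -0.3, -3.1]
finger_gap: 0.0593
```

{"method": "play_rows", "body": {"moves": [{"claw": 5, "delta_pos": [0, 0.1, 0], "twist": 0}, {"claw": 5, "delta_pos": [0, 0.2, 0], "twist": 0}, {"claw": 5, "delta_pos": [0, 0.2, 0], "twist": 0}]}}

```text
clock: 14.78
tcp_pos: [0.5647, 0.0497, 0.099]
orientation: [-0.001, 0.75, 0.661, -0.001]
wrist_force: [-4.6, 0.2, -0.7]
finger_gap: 0.0584
```

{"method": "play_rows", "body": {"moves": [{"claw": 5, "delta_pos": [0, 0.1, 0], "twist": 0}, {"claw": 5, "delta_pos": [0, 0.2, 0], "twist": 0}, {"claw": 5, "delta_pos": [0, 0.2, 0], "twist": 0}]}}

```text
clock: 15.15
tcp_pos: [0.5669, 0.0494, 0.0989]
orientation: [-0.001, 0.75, 0.661, -0.001]
wrist_force: [-4.4, 0.4, -2.2]
finger_gap: 0.0587
```

Sliding at 5 N; distance now about 34 mm, so 4 mm to go.

{"method": "play_rows", "body": {"moves": [{"claw": 5, "delta_pos": [0, 0.1, 0], "twist": 0}, {"claw": 5, "delta_pos": [0, 0.2, 0], "twist": 0}, {"claw": 5, "delta_pos": [0, 0.2, 0], "twist": 0}]}}

```text
clock: 15.52
tcp_pos: [0.569, 0.0492, 0.099]
orientation: [-0.001, 0.75, 0.661, -0.0]
wrist_force: [-5.0, 0.1, -1.8]
finger_gap: 0.0589
```

{"method": "play_rows", "body": {"moves": [{"claw": 5, "delta_pos": [0, 0.1, 0], "twist": 0}, {"claw": 5, "delta_pos": [0, 0.15, 0], "twist": 0}, {"claw": 5, "delta_pos": [0, 0.15, 0], "twist": 0}]}}

```text
clock: 15.9
tcp_pos: [0.5705, 0.0489, 0.099]
orientation: [-0.001, 0.75, 0.661, -0.001]
wrist_force: [-4.7, -0.1, -2.4]
finger_gap: 0.0586
```

{"method": "play_rows", "body": {"moves": [{"claw": 5, "delta_pos": [0, 0.05, 0], "twist": 0}, {"claw": 5, "delta_pos": [0, 0.1, 0], "twist": 0}, {"claw": 5, "delta_pos": [0, 0.1, 0], "twist": 0}]}}

```text
clock: 16.27
tcp_pos: [0.5706, 0.049, 0.099]
orientation: [-0.001, 0.75, 0.661, -0.001]
wrist_force: [-8.4, 0.5, 0.6]
finger_gap: 0.0586
```

{"method": "play_rows", "body": {"moves": [{"claw": 5, "delta_pos": [0, 0.05, 0], "twist": 0}, {"claw": 5, "delta_pos": [0, 0.1, 0], "twist": 0}, {"claw": 5, "delta_pos": [0, 0.1, 0], "twist": 0}]}}

```text
clock: 16.65
tcp_pos: [0.5706, 0.0489, 0.099]
orientation: [-0.002, 0.75, 0.661, -0.002]
wrist_force: [-10.8, -0.5, 2.7]
finger_gap: 0.0586
```

{"method": "play_rows", "body": {"moves": [{"claw": 5, "delta_pos": [0, -1, 0], "twist": 0}, {"claw": 5, "delta_pos": [0, -3, 0], "twist": 0}, {"claw": 5, "delta_pos": [-1, -5.5, -1], "twist": 0}, {"claw": 5, "delta_pos": [-4.5, -8, -2], "twist": 0}, {"claw": 5, "delta_pos": [-9, -8.3, -2], "twist": 0}, {"claw": 5, "delta_pos": [-14, -8.3, -2], "twist": 0}, {"claw": 5, "delta_pos": [-19, -8.3, -2], "twist": 0}, {"claw": 5, "delta_pos": [-24, -8.3, -2], "twist": 0}, {"claw": 5, "delta_pos": [-29, -8.3, -2], "twist": 0}, {"claw": 5, "delta_pos": [-32, -8.3, -1], "twist": 0}, {"claw": 5, "delta_pos": [-33.2, -8.3, 0], "twist": 0}, {"claw": 5, "delta_pos": [-33.2, -8.3, 0], "twist": 0}]}}

```text
clock: 18.15
tcp_pos: [0.4487, -0.2704, 0.0985]
orientation: [-0.0, 0.751, 0.66, 0.0]
wrist_force: [0.1, 0.1, -3.4]
finger_gap: 0.0586
```

```bash
python3 - <<'E'
from h import *
s=get_state(); print(s['clock'],s['tcp_pos'],s['orientation'],s['wrist_force'],s['finger_gap'])
i=imaging.camera_info('wrist'); im=shot('wrist','w6')
t=imaging.read_camera('side'); u=imaging.read_camera('top')
print([(d['extent'],d['conf']) for d in spotter.spot_in('top','mat')][:1])
cv2.imwrite('pics/w6.png',np.hstack([cv2.resize(im[:,:,::-1],(320,240)),cv2.resize(t[240:340,240:340,::-1],(240,240)),cv2.resize(u[190:290,320:420,::-1],(240,240))]))
E
```

```text
18.15 [ 0.44866892 -0.27035374  0.09848899] [-3.86428671e-04  7.50827156e-01  6.60498611e-01  1.27224111e-04] [ 0.10387087  0.07908702 -3.42237729] 0.05860359940962849
[([340.3, 213.5, 379.0, 260.3], 0.58)]
```

View pics/w6.png

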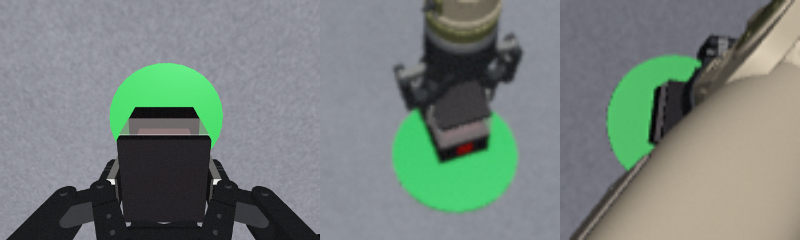

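{"method": "play_rows", "body": {"moves": [{"claw": 5, "delta_pos": [0, 0, 1.5], "twist": 0}, {"claw": 5, "delta_pos": [0, 0, 3], "twist": 0}, {"claw": 5, "delta_pos": [0, 0, 4], "twist": 0}, {"claw": 5, "delta_pos": [0, 0, 4.4], "twist": 0}, {"claw": 5, "delta_pos": [0, 0, 4.6], "twist": 0}, {"claw": 5, "delta_pos": [0, 0, 4.6], "twist": 0}]}}

```text
clock: 19.1
tcp_pos: [0.4491, -0.2704, 0.0534]
orientation: [0.0, 0.75, 0.661, 0.0]
wrist_force: [-0.5, 0.6, -2.9]
finger_gap: 0.0587
```

{"method": "play_rows", "body": {"moves": [{"claw": 5, "delta_pos": [0, 0, 0.1], "twist": 0}, {"claw": 5, "delta_pos": [0, 0, 0.2], "twist": 0}, {"claw": 5, "delta_pos": [0, 0, 0.2], "twist": 0}]}}

```text
clock: 19.48
tcp_pos: [0.449, -0.2702, 0.0513]
orientation: [0.0, 0.75, 0.661, 0.0]
wrist_force: [-0.1, -0.3, -3.2]
finger_gap: 0.059
```

{"method": "play_rows", "body": {"moves": [{"claw": 5, "delta_pos": [0, 0, 0.1], "twist": 0}, {"claw": 5, "delta_pos": [0, 0, 0.2], "twist": 0}, {"claw": 5, "delta_pos": [0, 0, 0.2], "twist": 0}]}}

```text
clock: 19.85
tcp_pos: [0.449, -0.2703, 0.0493]
orientation: [0.0, 0.75, 0.661, 0.0]
wrist_force: [-0.2, 0.8, -3.3]
finger_gap: 0.0585
```

{"method": "play_rows", "body": {"moves": [{"claw": 5, "delta_pos": [0, 0, 0.1], "twist": 0}, {"claw": 5, "delta_pos": [0, 0, 0.15], "twist": 0}, {"claw": 5, "delta_pos": [0, 0, 0.15], "twist": 0}]}}

```text
clock: 20.23
tcp_pos: [0.4491, -0.2702, 0.0492]
orientation: [0.0, 0.75, 0.661, 0.0]
wrist_force: [-1.1, 4.1, 10.2]
finger_gap: 0.0589
```

{"method": "play_rows", "body": {"moves": [{"claw": 5, "delta_pos": [0, 0, -0.1], "twist": 0}, {"claw": 7, "delta_pos": [0, 0, -0.1], "twist": 0}, {"claw": 8.5, "delta_pos": [0, 0, -0.1], "twist": 0}, {"claw": 8.5, "delta_pos": [0, 0, -0.1], "twist": 0}, {"claw": 8.5, "delta_pos": [0, 0, -0.1], "twist": 0}, {"claw": 8.5, "delta_pos": [0, 0, -0.1], "twist": 0}, {"claw": 8.5, "delta_pos": [0, 0, -2], "twist": 0}, {"claw": 8.5, "delta_pos": [0, 0, -5], "twist": 0}, {"claw": 8.5, "delta_pos": [0, 0, -9], "twist": 0}, {"claw": 8.5, "delta_pos": [5, 0, -13], "twist": 0}, {"claw": 8.5, "delta_pos": [10, 0, -15], "twist": 0}, {"claw": 8.5, "delta_pos": [14, 0, -15], "twist": 0}]}}

```text
clock: 21.72
tcp_pos: [0.4679, -0.1303, 0.2001]
orientation: [0.002, 0.75, 0.661, 0.001]
wrist_force: [-0.0, -0.1, -0.0]
finger_gap: 0.085
```

{"method": "play_rows", "body": {"moves": [{"claw": 8.5, "delta_pos": [0, 0, 0], "twist": 0}, {"claw": 8.5, "delta_pos": [0, 0, 0], "twist": 0}]}}

```text
clock: 21.98
tcp_pos: [0.4667, -0.1315, 0.1977]
orientation: [0.0, 0.75, 0.661, -0.0]
wrist_force: [0.2, 0.7, -0.1]
finger_gap: 0.0847
```

```bash
python3 - <<'E'
from h import *
s=get_state(); print(s['clock'],s['tcp_pos'],s['wrist_force'],s['finger_gap'])
i=imaging.camera_info('wrist'); im=shot('wrist','w7').copy()
for r in(.075,):
  P=[proj('wrist',np.array([.45+r*np.cos(a),-.271+r*np.sin(a),.003]),i) for a in np.linspace(0,6.28,60)]
cv2.polylines(im,[np.array(P).astype(np.int32)],True,(255,0,255),1)
t=imaging.read_camera('side'); u=imaging.read_camera('top')
cv2.imwrite('pics/w7.png',np.vstack([np.hstack([cv2.resize(im[:,:,::-1],(440,330)),cv2.resize(t[240:340,240:340,::-1],(330,330))]),cv2.resize(u[190:290,280:513,::-1],(770,250))]))
E
```

```text
21.975 [ 0.46668102 -0.13152081  0.19769775] [ 0.1683174   0.71807858 -0.12379601] 0.08472806413115426
```

View pics/w7.png

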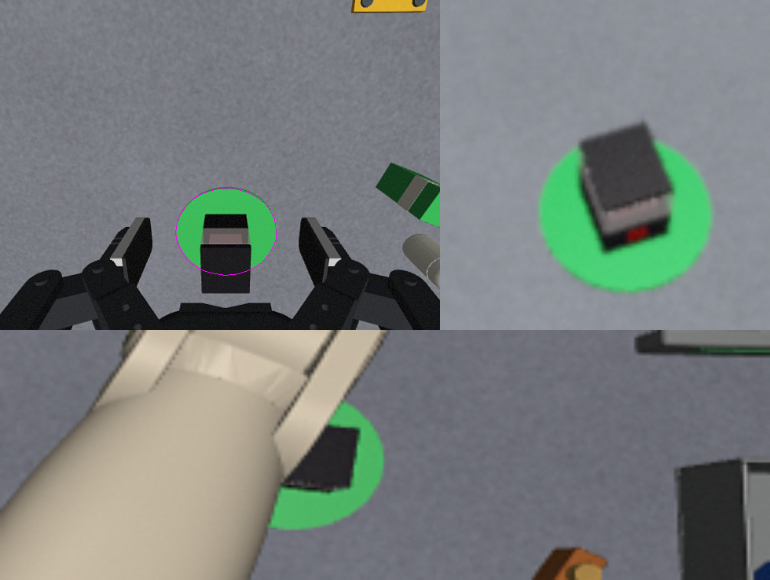

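```bash
python3 -c "
from h import *
print(env.hand_in())"
```

```text
the job is handed in; nothing more can be done
None
```

I pushed both latches in against the stop plate, set the case down on the green mat and handed the job in at about 22 s; no verdict came back.

- **Latches:** I took the smaller black case off the turntable and pressed red first, then turned it 90° for blue. Each latch slid at about 5 N and then hit a hard stop. The case centre was then about 33 mm (red) and 30 mm (blue) from the plate, against 34 mm and 30 mm expected when flush. The highest wrist force I read while pressing was about 11.5 N, below the 35 N limit.
- **Set-down:** the case went onto the mat with about 10 N of contact and was released. The last pictures show it upright, near the mat's centre and inside its edge. The gripper is clear, with no force on the wrist.
- **Not checked by picture:**
  - The red latch looks flush in the side view. The blue one faced away from the cameras, so that result rests on the feel and the position of the stop.
  - I did not compare the positions of the other stock before and after, but no move went near it.

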